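# Set the bottle warmer's knurled wheel to the bottle mark and start it

### The job

The bottle is already standing in the warmer: with a fingertip laid on top of the knurled wheel, roll the wheel away from the bottle until it clicks in with its yellow stripe at the orange bottle mark (the third of the four marks), and only then press the round green start button all the way down and let it come back up. Do not pick anything up: the bottle stays in the warmer, and the caps, rings, spoon and spare bottle stay where they are.

Things in the scene. Friction and masses are not known exactly. Their poses are not given: they have to be found in the camera images.
- warmer: white bottle warmer, fixed. Origin on the shelf under its middle; own z up, own -y to the round heating well, own +y to the low control deck (136 mm in x, from y = 0 to 126 mm, flat top 60 mm above the shelf). Well: 124 mm outside diameter, 120 mm high, axis at y = -65 mm, 90 mm wide inside, floor 20 mm above the shelf; the bottle in it reaches 178 mm above the shelf
- dial (a joint): angle (rad) of the knurled wheel. Four spring detents: 0 (off), 0.524, 1.047 (bottle, the orange mark), 1.571; crests at 0.262, 0.785, 1.309; let go between, it springs to the detent on its side of the crest. Grows as its top rolls to the warmer's own +y, away from the bottle: 28 mm at the top, without slip, is 1 rad. A crest takes up to 2.5 N along the rim. Starts in the first or second detent
- dial_top (a point): highest point of the black knurled wheel, 71 mm above the shelf; fixed in the warmer, axes as the warmer's. The wheel is 56 mm in diameter, 24 mm wide, axis level along the warmer's own x; only its top 11 mm (52 mm long in y) stand out of a slot in the deck; it turns but cannot be pressed down
- bottle_mark (a point): on the deck beside the slot, at the orange bottle mark, the third of four from the bottle's side outwards; the marks lie at -20, -7, +7 (orange) and +20 mm along the warmer's own y from dial_top. A yellow stripe across the wheel's rim stands at the mark of the present setting
- start (a joint): travel (m) of the round green start button: 0 = up, 0.006 = fully down; a spring brings it back up. It moves straight down, takes 1.5 N to begin to move and 5 N to be fully down
- start_top (a point): centre of the start button's flat top, which moves down with it; button 24 mm in diameter in a black collar, its top 12 mm above the deck when up. It stands on the deck 62 mm from dial_top along the warmer's own -x
- bottle: glass feeding bottle with a mint screw ring and a teat, 62 mm across, 158 mm tall, 0.3 kg, standing loose in the warmer's well; origin at the centre of its underside
- bottle_spare: the like bottle with a peach ring, 62 mm across, 158 mm tall, standing on the shelf; origin at the centre of its underside
- spoon: teal silicone spoon, 160 mm long along its own x (bowl at +x), 20 mm high, lying on the shelf; origin under its middle
- cap_shelf: white domed bottle cap, 44 mm across, 40 mm high, standing on its open rim; origin at the centre of its underside, on the shelf
- ring_shelf: mint bottle screw ring, 48 mm across, 16 mm high, lying flat; origin at the centre of its underside, on the shelf
- tiers: three-level set of grey stacking trays, 160 mm (x) by 200 mm (y), 142 mm high in all, fixed; origin on the shelf under its middle; with the caps on its top tray it reaches 154 mm
- cap_a: mint domed bottle cap, 44 mm across, 40 mm high, standing on its open rim; origin at the centre of its underside, on the top tray
- cap_b: peach domed bottle cap, 44 mm across, 40 mm high, standing on its open rim; origin at the centre of its underside, on the top tray
- ring_a: peach bottle screw ring, 48 mm across, 16 mm high, lying flat; origin at the centre of its underside, on the top tray
- ring_b: white bottle screw ring, 48 mm across, 16 mm high, lying flat; origin at the centre of its underside, on the middle tray
- ring_c: mint bottle screw ring, 48 mm across, 16 mm high, lying flat; origin at the centre of its underside, on the bottom tray
Mind the look-alikes: they are no part of the job. Leave any purple look-alike of the bottle alone.

How it is judged:
By the outcome, as a careful person would: the job done as asked, in the order asked, and still so for the second after the job is handed in, with the robot touching nothing.
It also fails if it takes over 45 s, if anything falls off the work surface, if the arm or the gripper's body presses on something with over 40 N, if the wrist force passes 120 N, or if a joint passes its speed limit or range.

### The arm

A 6-joint arm with a two-finger parallel gripper is mounted at the origin on the work surface. World frame = base frame: x ahead of the robot, y to its left, z up, the work surface at z = 0. Lengths are in m, angles in degrees, forces in N, time in s.
With the tool pointing down it reaches from about 0.25 to 0.725 m from the base axis. Payload 9.7 kg.
Tool frame: the origin (TCP) lies midway between the tips of the shut fingers; the grasp point (between the pads) lies 19 mm behind it; z points along the fingers, y is the line along which they close (so a half turn about z gives the same grasp; the last joint's range is limited). The gripper opens to 85 mm and grips with 20 to 120 N. Pads are 22 mm wide; open, the fingers measure 114 mm over their backs; the gripper's body (76 mm by 85 mm) begins 54 mm behind the grasp point. The pads swing forward as they close: fully open they stand 13 mm farther back than shut.
Start: joints at [76.49, 4.979, 10.078, 95.1, 0, 90], TCP at [0.128, 0.535, 0.209] pointing down, gripper open.
Joint ranges: [-179.16, 179.16], [-48.56, 103.87], [-65.8, 70.77], [-126.05, 130.52], [-82.76, 87.17], [-180, 180]. Speed limits (degrees/s): [127.2, 127.2, 147.25, 180, 180, 180].

### API

Orientations are given as [roll, pitch, yaw] about the fixed x, y, z axes, in that order (R = Rz(yaw) Ry(pitch) Rx(roll)).
In Python, from workcell import bot gives the robot as it stands.
- The arm moves only by the shell command python3 -m crank 'ROWS' [FORCE]. ROWS is JSON, a list of rows, each an object with "gripper": the finger opening in mm, from 0 to 85.4; "travel": the shift along the tool's x, y, z in mm, a list of three; "twist": the turn, a rotation vector about the tool's x, y, z in rad, a list of three. In form: [{"gripper": gripper, "travel": [tx, ty, tz], "twist": [rx, ry, rz]}, ...]. A call has 1 to 12 rows; each row shifts and turns the commanded pose from where the row before left it, along the tool's axes as they then stand; what a row does not reach is not made up. A row lasts 1/8 s, in which the tool goes at most 62.5 mm and 10.7 degrees, less where a joint would pass 70% of its speed; a pose out of reach is approached as far as the arm can. A call is refused whole if a number of a shift passes 62.5 or a number of a turn 0.188, either way. A call with a gripper value outside its range is refused whole. The fingers move at their own pace and stop on an object; FORCE is the grip in N (left out, the last holds). Time passes only in rows, so rows that do not move let the fingers close. It gives the time, the measured TCP pose, the force, the opening and the grip force at its end, in the units of the state.
- bot.get_obs(): the state, without advancing time (a new reading comes with each control period).
- bot.camera(name): name is "side" or "top" or "wrist"; returns the picture (400x640x3 uint8, red, green, blue); there is no depth.
- bot.calibration(name): a dict with "vfov" (degrees; the focal length in pixels is half the picture's height over the tangent of half this angle, whatever the lens; pixels are square), "cx", "cy" (the principal point, pixels), "camera_from_world" (4x4, takes a point from world to camera coordinates). Camera axes: x right, y down, z forward; pixel columns grow to the right and rows downward; lengths in m; the calibration is good to about 2 mm. The wrist camera is an equidistant fisheye: a pixel r from the principal point sees the ray r / f radians off the axis. A picture is of the moment at which its call begins: read the wrist's pose just before it. calibration takes no time and is no camera call; for the wrist camera it gives the pose at the moment of the call.
- bot.job_done(): hands the job in; it is judged then, once.
The state is a dict: "time": time; "q": joint angles; "qd": joint speeds; "joint_efforts": joint torques, N m; "ee_pos": TCP position; "tcp_rot": TCP orientation; "wrist_force": force on the tool from outside, world axes, zero at the start; "torque": the same for the moment, N m; "opening": finger opening in m; "grasp_force": force on a finger pad.
Only numpy, scipy, OpenCV 4.12 (cv2) and the standard library are available. Lean on these libraries where they do the work, as an engineer would, in place of code of your own. Each camera call takes 0.05 s, during which the arm holds its last target. There are 200 camera calls.

## Working session

There is one attempt and no reset: what is moved stays moved. The work goes in short steps, Python scripts to look and compute and a shell command to move; the robot and the scene stay as the last step left them, time stands still between calls to the robot, and variables do not carry over. Pictures are saved under pics/ and viewed, at most 10 in all, crops included, and the job is handed in when it is done.

```bash
mkdir -p pics; python3 - <<'E'
from workcell import bot
import cv2,json
for n in("top","side"):
    cv2.imwrite(f"pics/{n}0.png",bot.camera(n)[:,:,::-1])
    print(n,bot.calibration(n))
o=bot.get_obs();print(o)
E
```

```text
top {'vfov': 48.19571217652626, 'cx': 317.508732441362, 'cy': 196.86974724513516, 'camera_from_world': array([[-0.00690783, -0.99993197,  0.00939842, -0.01036756],
       [-0.99257803,  0.00571528, -0.12147505,  0.58485044],
       [ 0.12141307, -0.01016779, -0.99254999,  1.28770882],
       [ 0.        ,  0.        ,  0.        ,  1.        ]])}
side {'vfov': 53.876661110625825, 'cx': 324.2310489345564, 'cy': 197.98018412448334, 'camera_from_world': array([[ 0.80708232, -0.59033318, -0.0111747 , -0.45864147],
       [-0.30027631, -0.39408413, -0.86863792,  0.26478012],
       [ 0.50838201,  0.7044178 , -0.4953214 ,  0.86402486],
       [ 0.        ,  0.        ,  0.        ,  1.        ]])}
{'time': 0.1, 'q': array([ 7.64902171e+01,  5.01125304e+00,  1.00390445e+01,  9.51009972e+01,
       -2.37441885e-05,  8.99998061e+01]), 'qd': array([-0.01860943, -0.09623941,  0.18120826,  0.00939348, -0.11427741,
        0.02271134]), 'joint_efforts': array([-1.56751652e-03, -5.21557724e+01,  4.65655553e+01,  1.59452349e-02,
        3.53927260e-05, -2.03097400e-06]), 'ee_pos': array([0.12843014, 0.5345474 , 0.20822274]), 'tcp_rot': array([-1.79926794e+02,  2.34964713e-05,  1.66490411e+02]), 'wrist_force': array([ 0.0950218 ,  0.26499914, -0.93297182]), 'torque': array([-0.00726061,  0.0067998 , -0.014176  ]), 'grasp_force': 0.0, 'opening': 0.08569790830920554}
```

View pics/top0.png

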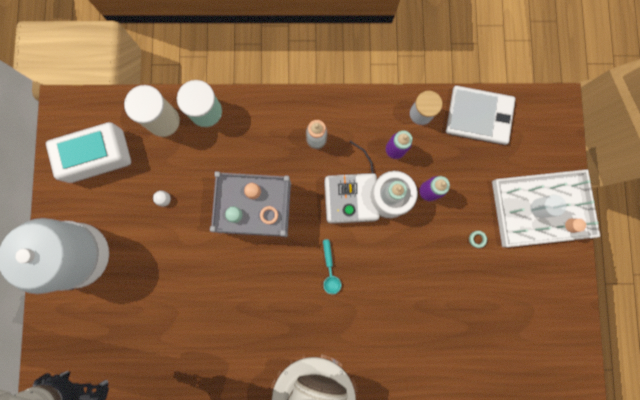

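View pics/side0.png

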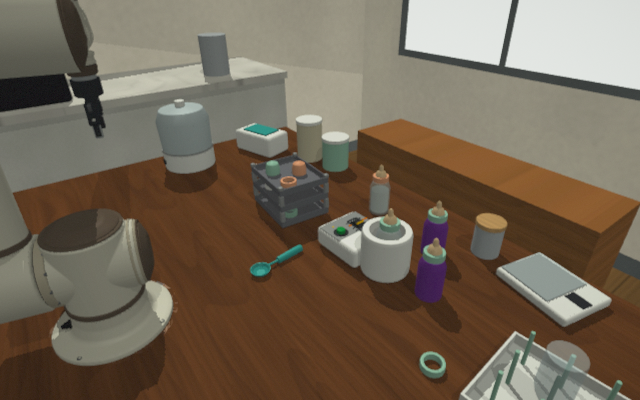

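The warmer's well is at top-view (394,193) and its deck reaches left to about (327,198). The wheel is near (347,188) and the green button at (349,210). The purple bottles at (400,145) and (434,188) are look-alikes, so I'll leave them alone.

```bash
cat > h.py <<'E'
from workcell import bot
import numpy as np,cv2
def ray(n,uv,z,cal=None):
    c=cal or bot.calibration(n);f=200/np.tan(np.radians(c["vfov"]/2))
    a=(np.array(uv,float)-[c["cx"],c["cy"]])/f
    if n=="wrist":
        t=np.hypot(*a);d=np.r_[a*np.sinc(t/np.pi) if 0 else a*(np.sin(t)/max(t,1e-9)),np.cos(t)]
    else:d=np.r_[a,1]
    T=np.linalg.inv(c["camera_from_world"]);d=T[:3,:3]@d;o=T[:3,3]
    return o+d*(z-o[2])/d[2]
E
python3 - <<'E'
from h import *
im=cv2.imread("pics/top0.png")
cv2.imwrite("pics/c0.png",cv2.resize(im[165:230,315:425],None,fx=7,fy=7,interpolation=cv2.INTER_CUBIC))
hsv=cv2.cvtColor(im,cv2.COLOR_BGR2HSV)
m=cv2.inRange(hsv,(45,120,40),(75,255,255));m[:,:315]=0;m[:,380:]=0;m[:195]=0;m[225:]=0
y,x=np.nonzero(m);print("btn px",x.mean(),y.mean(),len(x),ray("top",(x.mean(),y.mean()),.072))
for uv in[(394,193)]:print(ray("top",uv,.12))
E
```

```text
btn px 348.8709677419355 209.2741935483871 62 [ 0.54394882 -0.10346629  0.072     ]
[ 0.58406524 -0.22571866  0.12      ]
```

View pics/c0.png

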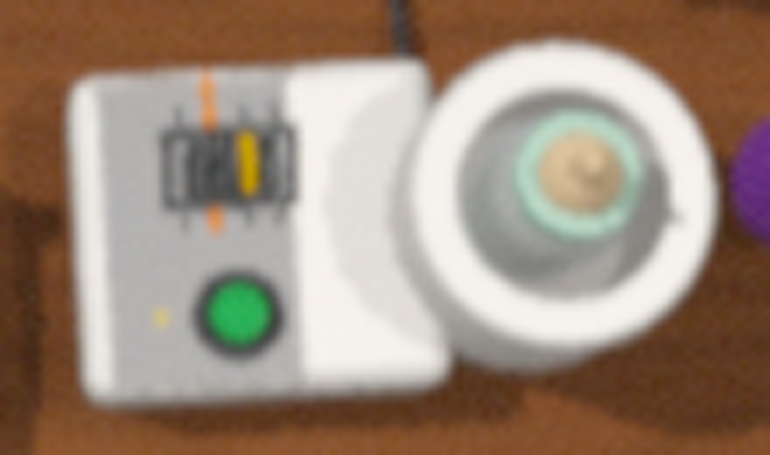

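```bash
python3 - <<'E'
from h import *
P=lambda u,v:(315+(u+.5)/7-.5,165+(v+.5)/7-.5)
d=ray("top",P(229,168),.062);b=ray("top",P(240,314),.072);w=ray("top",P(565,195),.12)
print("dial",d,"btn",b,"well",w,"d-b",d-b,np.linalg.norm((d-b)[:2]),"d-w",d-w)
print("stripe",ray("top",P(248,165),.07))
for s in((210,98),(216,219),(243,215),(245,118)):print(ray("top",P(*s),.06))
yaw=np.arctan2((d-b)[1],(d-b)[0]);print("yaw btn",np.degrees(yaw))
v=d-w;print("yaw well",np.degrees(np.arctan2(-v[0],v[1])))
e0,e1=ray("top",P(72,95),.06),ray("top",P(92,395),.06);print("edge",e0,e1)
o=bot.get_obs();from scipy.spatial.transform import Rotation as R
Rt=R.from_euler("xyz",o["tcp_rot"],degrees=True)
print("travel tool mm",Rt.inv().apply(np.r_[d[:2],.25]-o["ee_pos"])*1e3)
E
```

```text
dial [ 0.60537574 -0.10059033  0.062     ] btn [ 0.54350424 -0.10341972  0.072     ] well [ 0.58564549 -0.22934024  0.12      ] d-b [ 0.0618715   0.00282939 -0.01      ] 0.06193615734718043 d-w [ 0.01973025  0.12874991 -0.058     ]
stripe [ 0.60545641 -0.10784074  0.07      ]
[ 0.6351968  -0.09325394  0.06      ]
[ 0.58429961 -0.09502164  0.06      ]
[ 0.58590976 -0.10626997  0.06      ]
[ 0.62667377 -0.10773851  0.06      ]
yaw btn 2.618313822173994
yaw well -8.712498671626301
edge [ 0.63677308 -0.03566465  0.06      ] [ 0.511462   -0.04279775  0.06      ]
travel tool mm [-612.12224397 -506.19861609  -41.13028035]
```

```bash
python3 -m crank '[{"gripper":0,"travel":[-44,-37,-4],"twist":[0,0,0]},{"gripper":0,"travel":[-44,-37,-4],"twist":[0,0,0]},{"gripper":0,"travel":[-44,-37,-4],"twist":[0,0,0]},{"gripper":0,"travel":[-44,-37,-4],"twist":[0,0,0]},{"gripper":0,"travel":[-44,-37,-4],"twist":[0,0,0]},{"gripper":0,"travel":[-44,-37,-4],"twist":[0,0,0]},{"gripper":0,"travel":[-44,-37,-4],"twist":[0,0,0]},{"gripper":0,"travel":[-44,-37,-4],"twist":[0,0,0]},{"gripper":0,"travel":[-44,-37,-4],"twist":[0,0,0]},{"gripper":0,"travel":[-44,-37,-4],"twist":[0,0,0]},{"gripper":0,"travel":[-44,-37,-4],"twist":[0,0,0]},{"gripper":0,"travel":[-44,-37,-4],"twist":[0,0,0]}]'
python3 -m crank '[{"gripper":0,"travel":[-42,-30,0],"twist":[0,0,0]},{"gripper":0,"travel":[-42,-32,0],"twist":[0,0,0]},{"gripper":0,"travel":[0,0,0],"twist":[0,0,0.183]},{"gripper":0,"travel":[0,0,0],"twist":[0,0,0.183]},{"gripper":0,"travel":[0,0,0],"twist":[0,0,0.183]},{"gripper":0,"travel":[0,0,0],"twist":[0,0,0.183]},{"gripper":0,"travel":[0,0,0],"twist":[0,0,0.183]},{"gripper":0,"travel":[0,0,0],"twist":[0,0,0.183]},{"gripper":0,"travel":[0,0,0],"twist":[0,0,0.183]},{"gripper":0,"travel":[0,0,0],"twist":[0,0,0]}]'
python3 - <<'E'
from h import *
o=bot.get_obs();print(o["time"],o["ee_pos"],o["tcp_rot"],o["wrist_force"],o["opening"],o["q"])
c=bot.calibration("wrist");print(c)
cv2.imwrite("pics/w1.png",bot.camera("wrist")[:,:,::-1])
def proj(p):
    f=200/np.tan(np.radians(c["vfov"]/2));q=(c["camera_from_world"]@np.r_[p,1])[:3];t=np.arctan2(np.hypot(q[0],q[1]),q[2]);return np.r_[c["cx"],c["cy"]]+f*t*q[:2]/np.hypot(q[0],q[1])
print(proj([.605,-.1006,.071]),proj([.5435,-.1034,.072]),proj(o["ee_pos"]))
E
```

```text
time: 1.6
ee_pos: [0.5389, -0.0221, 0.2567]
tcp_rot: [180.0, -0.0, 166.5]
wrist_force: [0.2, 0.8, 0.3]
opening: -0.0004
grasp_force: 0.0
time: 2.85
ee_pos: [0.6053, -0.1002, 0.2565]
tcp_rot: [-180.0, -0.0, 93.2]
wrist_force: [-0.0, -0.1, 0.4]
opening: 0.0
grasp_force: 0.0
2.85 [ 0.60527444 -0.10015865  0.25648564] [-1.79960393e+02 -1.07303859e-02  9.31663747e+01] [-0.03194425 -0.072869    0.36293632] 3.301884657126603e-05 [-9.39688761e+00  1.57554001e+01  2.78348473e+01  1.02120440e+02
  1.85820505e-03  7.74367333e+01]
{'vfov': 65.70646984690485, 'cx': 314.0641198277654, 'cy': 198.75140818640912, 'camera_from_world': array([[ 0.9985028 ,  0.05467446, -0.00169295, -0.59742374],
       [ 0.05306251, -0.96061861,  0.27275677, -0.17696084],
       [ 0.01328655, -0.27243823, -0.96208153,  0.38895241],
       [ 0.        ,  0.        ,  0.        ,  1.        ]])}
[314.97535568 173.71058595] [261.89940996 173.61854593] [315.8596699  235.78442163]
```

View pics/w1.png

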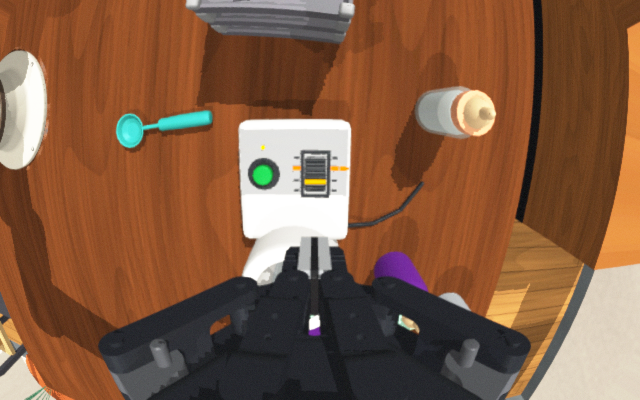

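The wrist view agrees with the measurements: wheel at (316,173), button at (263,174), and the yellow stripe at (316,183), which is the second mark. I'm starting 7 mm to the bottle's side of the wheel's top and coming down.

```bash
python3 -m crank '[{"gripper":0,"travel":[-7,1,44],"twist":[0,0,0.01]},{"gripper":0,"travel":[0,0,44],"twist":[0,0,0]},{"gripper":0,"travel":[0,0,44],"twist":[0,0,0]},{"gripper":0,"travel":[0,0,44],"twist":[0,0,0]},{"gripper":0,"travel":[0,0,3],"twist":[0,0,0]},{"gripper":0,"travel":[0,0,0],"twist":[0,0,0]},{"gripper":0,"travel":[0,0,0],"twist":[0,0,0]}]'
python3 -m crank '[{"gripper":0,"travel":[0,0,2],"twist":[0,0,0]},{"gripper":0,"travel":[0,0,2],"twist":[0,0,0]},{"gripper":0,"travel":[0,0,1],"twist":[0,0,0]},{"gripper":0,"travel":[0,0,0],"twist":[0,0,0]},{"gripper":0,"travel":[0,0,0],"twist":[0,0,0]}]'
```

```text
time: 3.78
ee_pos: [0.6079, -0.1073, 0.0804]
tcp_rot: [179.8, 0.0, 92.6]
wrist_force: [0.2, 1.4, -0.9]
opening: -0.0001
grasp_force: 0.0
time: 4.4
ee_pos: [0.6067, -0.1071, 0.0729]
tcp_rot: [-180.0, 0.0, 92.5]
wrist_force: [0.3, -0.4, -0.5]
opening: 0.0001
grasp_force: 0.0
```

```bash
python3 -m crank '[{"gripper":0,"travel":[0,0,1],"twist":[0,0,0]},{"gripper":0,"travel":[0,0,1],"twist":[0,0,0]},{"gripper":0,"travel":[0,0,0],"twist":[0,0,0]},{"gripper":0,"travel":[0,0,0],"twist":[0,0,0]}]'
```

```text
time: 4.9
ee_pos: [0.6067, -0.1071, 0.0709]
tcp_rot: [180.0, -0.0, 92.5]
wrist_force: [-0.1, -0.5, -0.4]
opening: -0.0002
grasp_force: 0.0
```

```bash
python3 -m crank '[{"gripper":0,"travel":[0,0,1],"twist":[0,0,0]},{"gripper":0,"travel":[0,0,0],"twist":[0,0,0]},{"gripper":0,"travel":[0,0,0],"twist":[0,0,0]}]'
```

```text
time: 5.28
ee_pos: [0.6067, -0.1071, 0.0699]
tcp_rot: [-180.0, -0.0, 92.5]
wrist_force: [-0.4, 0.5, -0.2]
opening: 0.0003
grasp_force: 0.0
```

```bash
python3 -m crank '[{"gripper":0,"travel":[0,0,0.5],"twist":[0,0,0]},{"gripper":0,"travel":[0,0,0.5],"twist":[0,0,0]},{"gripper":0,"travel":[0,0,0],"twist":[0,0,0]},{"gripper":0,"travel":[0,0,0],"twist":[0,0,0]}]'
```

```text
time: 5.78
ee_pos: [0.6067, -0.1071, 0.0689]
tcp_rot: [-180.0, 0.0, 92.5]
wrist_force: [-0.6, -0.8, -0.0]
opening: -0.0002
grasp_force: 0.0
```

```bash
python3 -m crank '[{"gripper":0,"travel":[0,0,0.5],"twist":[0,0,0]},{"gripper":0,"travel":[0,0,0.5],"twist":[0,0,0]},{"gripper":0,"travel":[0,0,0],"twist":[0,0,0]},{"gripper":0,"travel":[0,0,0],"twist":[0,0,0]}]'; python3 - <<'E'
from h import *
cv2.imwrite("pics/w2.png",cv2.resize(bot.camera("wrist")[90:290,190:430,::-1],None,fx=3,fy=3))
E
```

```text
time: 6.28
ee_pos: [0.6067, -0.1071, 0.0679]
tcp_rot: [180.0, -0.0, 92.5]
wrist_force: [-0.3, -0.1, -0.4]
opening: 0.0
grasp_force: 0.0
```

View pics/w2.png

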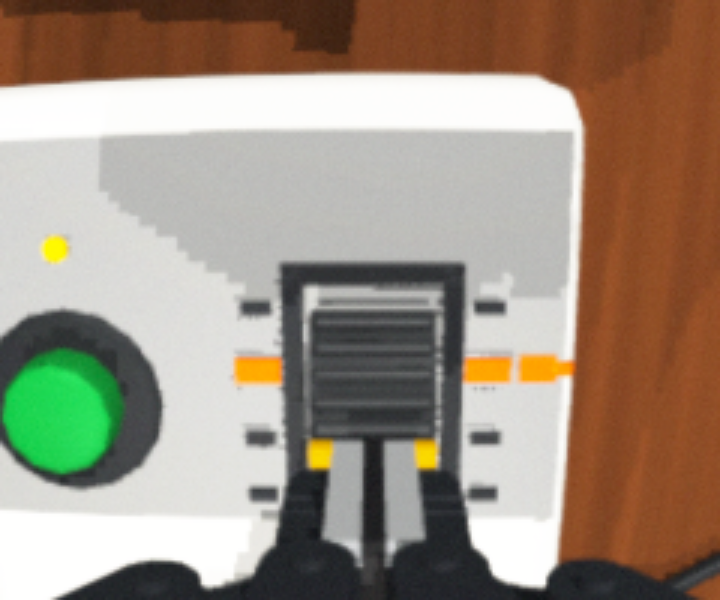

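```bash
python3 -m crank '[{"gripper":0,"travel":[0,0,0.5],"twist":[0,0,0]},{"gripper":0,"travel":[0,0,0.5],"twist":[0,0,0]},{"gripper":0,"travel":[0,0,0],"twist":[0,0,0]},{"gripper":0,"travel":[0,0,0],"twist":[0,0,0]}]'; python3 - <<'E'
from h import *
c=bot.calibration("wrist")
def proj(p):
    f=200/np.tan(np.radians(c["vfov"]/2));q=(c["camera_from_world"]@np.r_[p,1])[:3];t=np.arctan2(np.hypot(q[0],q[1]),q[2]);return (np.r_[c["cx"],c["cy"]]+f*t*q[:2]/np.hypot(q[0],q[1])-[190,90])*3
e=bot.get_obs()["ee_pos"]
print(e,"tcp",proj(e),"+11",proj(e+[0,.011,0]),"+5",proj(e+[0,.005,0]))
for d in(-20,-7,7,20):print(d,proj([.605,-.1003+d*1e-3,.06]),proj([.605,-.1003+d*1e-3,.071]))
E
```

```text
time: 6.82
ee_pos: [0.6067, -0.1071, 0.0669]
tcp_rot: [-180.0, -0.0, 92.5]
wrist_force: [0.1, 0.4, 0.1]
opening: 0.0002
grasp_force: 0.0
[ 0.60670202 -0.10711763  0.06688871] tcp [377.44415866 437.30651381] +11 [380.09406604 383.40550658] +5 [378.63697259 413.10449958]
-20 [366.02530393 483.30199385] [365.62326356 507.68837292]
-7 [368.70811746 424.47768684] [368.44623617 446.24901267]
7 [371.75441177 357.61269658] [371.66952004 375.9596829 ]
20 [374.71208672 292.62078925] [374.81412136 307.2447024 ]
```

```bash
python3 -m crank '[{"gripper":0,"travel":[0,0,0.5],"twist":[0,0,0]},{"gripper":0,"travel":[0,0,0.5],"twist":[0,0,0]},{"gripper":0,"travel":[0,0,0],"twist":[0,0,0]},{"gripper":0,"travel":[0,0,0],"twist":[0,0,0]}]';python3 - <<'E'
from h import *
s=cv2.resize(bot.camera("side")[190:260,300:420,::-1],None,fx=6,fy=6,interpolation=cv2.INTER_CUBIC)
cv2.imwrite("pics/s3.png",s)
c=bot.calibration("side");f=200/np.tan(np.radians(c["vfov"]/2))
for p in (bot.get_obs()["ee_pos"],[.605,-.1015,.071]):
    q=c["camera_from_world"]@np.r_[p,1];print((q[:2]/q[2]*f+[c["cx"]-300,c["cy"]-190])*6)
E
```

```text
time: 7.32
ee_pos: [0.6067, -0.1071, 0.0659]
tcp_rot: [-180.0, -0.0, 92.5]
wrist_force: [-0.2, -1.1, -0.4]
opening: 0.0001
grasp_force: 0.0
[352.94619932 197.793904  ]
[342.22521675 184.11853227]
```

View pics/s3.png

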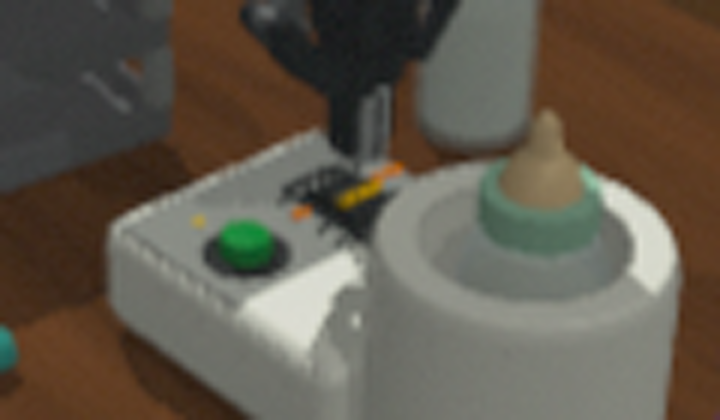

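The fingertip at about (370,165) in the crop is still above the stripe at (360,193), so I'll keep lowering it slowly.

```bash
python3 -m crank '[{"gripper":0,"travel":[0,0,1],"twist":[0,0,0]},{"gripper":0,"travel":[0,0,1],"twist":[0,0,0]},{"gripper":0,"travel":[0,0,0],"twist":[0,0,0]}]'
```

```text
time: 7.75
ee_pos: [0.6066, -0.1071, 0.0637]
tcp_rot: [-180.0, -0.0, 92.5]
wrist_force: [0.9, -0.1, -0.3]
opening: -0.0003
grasp_force: 0.0
```

```bash
python3 -m crank '[{"gripper":0,"travel":[0,0,0.5],"twist":[0,0,0]},{"gripper":0,"travel":[0,0,0.5],"twist":[0,0,0]},{"gripper":0,"travel":[0,0,0],"twist":[0,0,0]}]'
```

```text
time: 8.12
ee_pos: [0.6067, -0.1071, 0.0628]
tcp_rot: [-180.0, 0.0, 92.5]
wrist_force: [-0.3, 1.2, -0.9]
opening: -0.0001
grasp_force: 0.0
```

```bash
python3 - <<'E'
from h import *
from scipy.optimize import least_squares
def pr(n,p):
    c=bot.calibration(n);f=200/np.tan(np.radians(c["vfov"]/2));q=c["camera_from_world"]@np.r_[p,1];return q[:2]/q[2]*f+[c["cx"],c["cy"]]
im=bot.camera("side")[:,:,::-1].copy();hsv=cv2.cvtColor(im,cv2.COLOR_BGR2HSV)
m=cv2.inRange(hsv,(45,120,40),(75,255,255));m[:,:325]=0;m[:,360:]=0;m[:220]=0;m[245:]=0
y,x=np.nonzero(m);s=[x.mean(),y.mean()];t=[348.9,209.3];print(s,len(x),y.min())
r=least_squares(lambda p:np.r_[pr("side",p)-s,pr("top",p)-t],[.54,-.1,.07]);print(r.x,r.fun)
w=bot.camera("wrist");cv2.imwrite("pics/w4.png",cv2.resize(w[90:290,190:430,::-1],None,fx=3,fy=3))
E
```

```text
[np.float64(340.59322033898303), np.float64(230.38983050847457)] 59 227
[ 0.54518007 -0.10453713  0.06555058] [-0.26207341  0.0362819   0.15865282 -0.24309604]
```

View pics/w4.png

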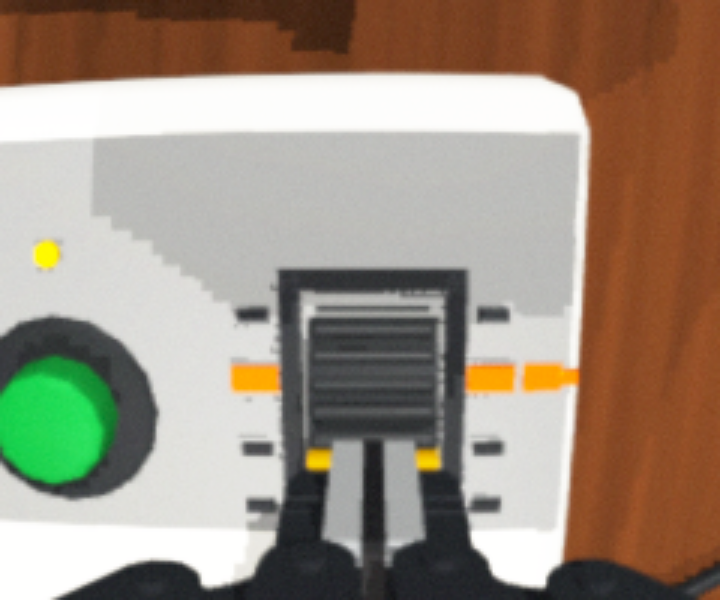

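```bash
python3 -m crank '[{"gripper":0,"travel":[0,0,0.5],"twist":[0,0,0]},{"gripper":0,"travel":[0,0,0.5],"twist":[0,0,0]},{"gripper":0,"travel":[0,0,0],"twist":[0,0,0]}]'
```

```text
time: 8.6
ee_pos: [0.6067, -0.1071, 0.0618]
tcp_rot: [-180.0, -0.0, 92.5]
wrist_force: [0.3, 1.1, 0.8]
opening: 0.0002
grasp_force: 0.0
```

```bash
python3 -m crank '[{"gripper":0,"travel":[0,0,0.5],"twist":[0,0,0]},{"gripper":0,"travel":[0,0,0.5],"twist":[0,0,0]},{"gripper":0,"travel":[0,0,0],"twist":[0,0,0]}]'
```

```text
time: 8.98
ee_pos: [0.6067, -0.1071, 0.0608]
tcp_rot: [-180.0, 0.0, 92.5]
wrist_force: [-0.3, -0.5, 0.6]
opening: 0.0002
grasp_force: 0.0
```

```bash
python3 -m crank '[{"gripper":0,"travel":[0,0,0.5],"twist":[0,0,0]},{"gripper":0,"travel":[0,0,0.5],"twist":[0,0,0]},{"gripper":0,"travel":[0,0,0],"twist":[0,0,0]}]'
```

```text
time: 9.35
ee_pos: [0.6067, -0.1071, 0.0598]
tcp_rot: [-180.0, -0.0, 92.5]
wrist_force: [0.8, -0.4, 0.3]
opening: 0.0001
grasp_force: 0.0
```

```bash
python3 -m crank '[{"gripper":0,"travel":[0,0,0.5],"twist":[0,0,0]},{"gripper":0,"travel":[0,0,0.5],"twist":[0,0,0]},{"gripper":0,"travel":[0,0,0],"twist":[0,0,0]}]'
```

```text
time: 9.72
ee_pos: [0.6067, -0.1072, 0.0588]
tcp_rot: [-180.0, -0.0, 92.5]
wrist_force: [0.6, 0.2, -0.9]
opening: 0.0001
grasp_force: 0.0
```

```bash
python3 -m crank '[{"gripper":0,"travel":[0,0,0.5],"twist":[0,0,0]},{"gripper":0,"travel":[0,0,0.5],"twist":[0,0,0]},{"gripper":0,"travel":[0,0,0],"twist":[0,0,0]}]'
```

```text
time: 10.1
ee_pos: [0.6067, -0.1071, 0.0578]
tcp_rot: [-180.0, -0.0, 92.5]
wrist_force: [-0.3, -0.7, 0.2]
opening: 0.0001
grasp_force: 0.0
```

```bash
python3 -m crank '[{"gripper":0,"travel":[0,0,0.5],"twist":[0,0,0]},{"gripper":0,"travel":[0,0,0.5],"twist":[0,0,0]},{"gripper":0,"travel":[0,0,0],"twist":[0,0,0]}]'; python3 - <<'E'
from h import *
w=bot.camera("wrist")[90:290,190:430,::-1];s=bot.camera("side")[190:260,300:420,::-1]
cv2.imwrite("pics/m5.png",np.hstack([cv2.resize(w,(400,333)),cv2.resize(s,(400,333))]))
E
```

```text
time: 10.48
ee_pos: [0.6067, -0.1071, 0.0568]
tcp_rot: [-180.0, -0.0, 92.5]
wrist_force: [-0.1, -0.4, 0.9]
opening: 0.0001
grasp_force: 0.0
```

View pics/m5.png

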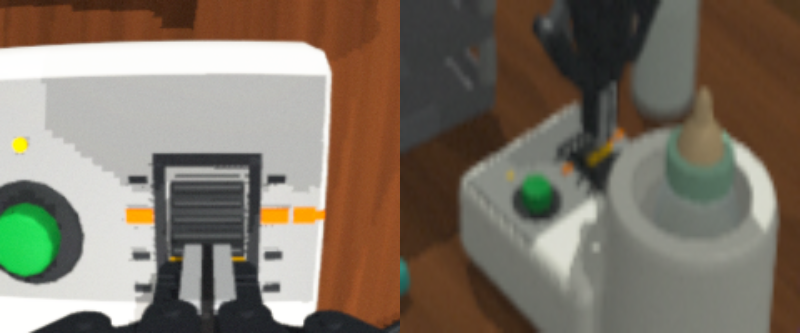

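The tip is now just above the stripe: (190,250) in the left half, (600,148) in the right. I'll lower it further until it touches.

```bash
python3 -m crank '[{"gripper":0,"travel":[0,0,0.5],"twist":[0,0,0]},{"gripper":0,"travel":[0,0,0.5],"twist":[0,0,0]},{"gripper":0,"travel":[0,0,0],"twist":[0,0,0]}]'
```

```text
time: 10.95
ee_pos: [0.6067, -0.1071, 0.0558]
tcp_rot: [-180.0, -0.0, 92.5]
wrist_force: [-0.6, -0.8, -0.3]
opening: -0.0
grasp_force: 0.0
```

```bash
python3 -m crank '[{"gripper":0,"travel":[0,0,0.5],"twist":[0,0,0]},{"gripper":0,"travel":[0,0,0.5],"twist":[0,0,0]},{"gripper":0,"travel":[0,0,0],"twist":[0,0,0]}]'
```

```text
time: 11.32
ee_pos: [0.6067, -0.1071, 0.0548]
tcp_rot: [-180.0, -0.0, 92.5]
wrist_force: [0.8, 0.3, 0.3]
opening: -0.0004
grasp_force: 0.0
```

```bash
python3 -m crank '[{"gripper":0,"travel":[0,0,0.5],"twist":[0,0,0]},{"gripper":0,"travel":[0,0,0.5],"twist":[0,0,0]},{"gripper":0,"travel":[0,0,0],"twist":[0,0,0]}]'
```

```text
time: 11.7
ee_pos: [0.6067, -0.1071, 0.0538]
tcp_rot: [-180.0, -0.0, 92.5]
wrist_force: [-0.0, -0.6, -0.1]
opening: 0.0001
grasp_force: 0.0
```

```bash
python3 -m crank '[{"gripper":0,"travel":[0,0,0.5],"twist":[0,0,0]},{"gripper":0,"travel":[0,0,0.5],"twist":[0,0,0]},{"gripper":0,"travel":[0,0,0],"twist":[0,0,0]}]'
```

```text
time: 12.08
ee_pos: [0.6067, -0.1071, 0.0528]
tcp_rot: [-180.0, -0.0, 92.5]
wrist_force: [0.5, -0.3, 1.2]
opening: 0.0002
grasp_force: 0.0
```

```bash
python3 -m crank '[{"gripper":0,"travel":[0,0,0.5],"twist":[0,0,0]},{"gripper":0,"travel":[0,0,0.5],"twist":[0,0,0]},{"gripper":0,"travel":[0,0,0],"twist":[0,0,0]}]'; python3 - <<'E'
from h import *
# track gap: pad front edge row vs stripe row in the wrist picture; shelf height by tag of marks
w=bot.camera("wrist");cv2.imwrite("pics/raw6.png",w[:,:,::-1])
h=cv2.cvtColor(w,cv2.COLOR_RGB2HSV);o=cv2.inRange(h,(8,150,150),(18,255,255));y,x=np.nonzero(o[150:300,240:400]);print("orange",y.mean()+150,len(y))
ye=cv2.inRange(h,(20,150,120),(32,255,255));y,x=np.nonzero(ye[190:300,270:360]);print("yellow",len(y),y.mean()+190 if len(y) else 0)
E
```

```text
time: 12.45
ee_pos: [0.6067, -0.1071, 0.0518]
tcp_rot: [-180.0, -0.0, 92.5]
wrist_force: [-0.5, 0.5, 0.6]
opening: -0.0001
grasp_force: 0.0
orange 215.08474576271186 236
yellow 113 222.41592920353983
```

```bash
python3 - <<'E'
from h import *
from scipy.optimize import least_squares
c=bot.calibration("wrist");f=200/np.tan(np.radians(c["vfov"]/2))
T1=np.array([[ 0.9985028 ,  0.05467446, -0.00169295, -0.59742374],[ 0.05306251, -0.96061861,  0.27275677, -0.17696084],[ 0.01328655, -0.27243823, -0.96208153,  0.38895241],[0,0,0,1]])
T2=c["camera_from_world"]
def P(T,p):
    q=(T@np.r_[p,1])[:3];r=np.hypot(q[0],q[1]);return np.r_[c["cx"],c["cy"]]+f*np.arctan2(r,q[2])*q[:2]/r
def cen(fn,lo,hi,box):
    h=cv2.cvtColor(cv2.imread(fn),cv2.COLOR_BGR2HSV);m=cv2.inRange(h,lo,hi);a,b,cc,d=box;y,x=np.nonzero(m[b:d,a:cc]);return np.r_[x.mean()+a,y.mean()+b],len(x)
G=((50,120,60),(75,255,255))
a,n=cen("pics/w1.png",*G,(245,155,285,195));b,m=cen("pics/raw6.png",*G,(150,180,265,300))
print("btn",a,n,b,m);r=least_squares(lambda p:np.r_[P(T1,p)-a,P(T2,p)-b],[.54,-.1,.07]);print(r.x,r.fun)
O=((8,150,150),(18,255,255))
a,n=cen("pics/w1.png",*O,(326,160,352,176));b,m=cen("pics/raw6.png",*O,(330,190,400,240))
print("orange R",a,n,b,m);r=least_squares(lambda p:np.r_[P(T1,p)-a,P(T2,p)-b],[.6,-.1,.07]);print(r.x,r.fun)
print("tcp",P(T2,bot.get_obs()["ee_pos"]))
raw=cv2.imread("pics/raw6.png");cv2.imwrite("pics/v6.png",cv2.resize(raw[150:300,200:400],(800,600),interpolation=cv2.INTER_CUBIC))
E
```

```text
btn [262.35774648 174.56619718] 355 [201.80078125 236.84830729] 1536
[ 0.54300387 -0.10609489  0.06485288] [ 0.08354757  0.0875065  -0.04105708 -0.03944524]
orange R [343.45714286 167.97142857] 35 [385.54117647 215.19411765] 170
[ 0.64228842 -0.09000041  0.06299586] [ 3.66632396 -2.58985267 -1.67776268  1.16168682]
tcp [315.81263397 235.83045863]
```

View pics/v6.png

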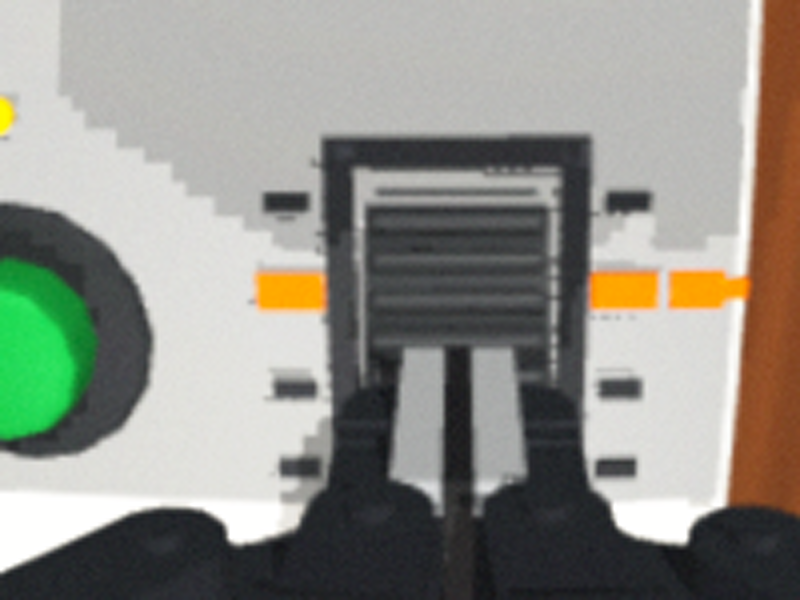

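The pads' end sits at crop row 345, between the orange mark (row 290) and the second mark (row 388). It still isn't touching, so I'll go further down in small checked steps.

```bash
python3 -m crank '[{"gripper":0,"travel":[0,0,0.5],"twist":[0,0,0]},{"gripper":0,"travel":[0,0,0.5],"twist":[0,0,0]}]'
```

```text
time: 12.75
ee_pos: [0.6067, -0.1071, 0.0508]
tcp_rot: [-180.0, -0.0, 92.5]
wrist_force: [0.8, 0.5, -0.6]
opening: 0.0004
grasp_force: 0.0
```

```bash
python3 -m crank '[{"gripper":0,"travel":[0,0,0.5],"twist":[0,0,0]},{"gripper":0,"travel":[0,0,0.5],"twist":[0,0,0]}]'
```

```text
time: 13.0
ee_pos: [0.6067, -0.1071, 0.0498]
tcp_rot: [-180.0, -0.0, 92.5]
wrist_force: [-0.0, 0.2, 0.8]
opening: 0.0003
grasp_force: 0.0
```

```bash
python3 -m crank '[{"gripper":0,"travel":[0,0,0.5],"twist":[0,0,0]},{"gripper":0,"travel":[0,0,0.5],"twist":[0,0,0]}]'
```

```text
time: 13.25
ee_pos: [0.6067, -0.1071, 0.0489]
tcp_rot: [180.0, 0.0, 92.5]
wrist_force: [0.6, 0.2, 0.1]
opening: -0.0001
grasp_force: 0.0
```

```bash
python3 -m crank '[{"gripper":0,"travel":[0,0,0.5],"twist":[0,0,0]},{"gripper":0,"travel":[0,0,0.5],"twist":[0,0,0]}]'
```

```text
time: 13.5
ee_pos: [0.6068, -0.1072, 0.0484]
tcp_rot: [180.0, 0.0, 92.5]
wrist_force: [-2.0, -0.3, 5.9]
opening: -0.0002
grasp_force: 3.1
```

```bash
python3 -m crank '[{"gripper":0,"travel":[0,0,0.5],"twist":[0,0,0]},{"gripper":0,"travel":[0,0,0.5],"twist":[0,0,0]}]'; python3 - <<'E'
from h import *
T=np.linalg.inv(bot.calibration("wrist")["camera_from_world"]);print(T[:3,3])
a=bot.camera("side")[:,:,::-1];cv2.imwrite("pics/raw7.png",a)
b=cv2.imread("pics/side0.png");
g=np.hstack([cv2.resize(i[200:250,330:380],(400,400),interpolation=cv2.INTER_CUBIC) for i in(b,a)]);cv2.imwrite("pics/v7.png",g)
c=bot.calibration("side");f=200/np.tan(np.radians(c["vfov"]/2))
q=c["camera_from_world"]@np.r_[bot.get_obs()["ee_pos"],1];print(((q[:2]/q[2]*f+[c["cx"]-330,c["cy"]-200])*8))
E
```

```text
time: 13.75
ee_pos: [0.607, -0.1072, 0.0482]
tcp_rot: [179.9, 0.0, 92.5]
wrist_force: [-4.6, 0.8, 11.5]
opening: 0.0001
grasp_force: 5.9
[ 0.60289496 -0.03828783  0.2132113 ]
[229.57723648 226.79573031]
```

Contact: 11.5 N upward. Now I'll roll the wheel away from the bottle.

```bash
python3 -m crank '[{"gripper":0,"travel":[2,0,0.3],"twist":[0,0,0]},{"gripper":0,"travel":[2,0,0],"twist":[0,0,0]},{"gripper":0,"travel":[2,0,0],"twist":[0,0,0]}]'
```

```text
time: 14.18
ee_pos: [0.6068, -0.1021, 0.0483]
tcp_rot: [179.9, 0.1, 92.5]
wrist_force: [-3.0, -1.9, 11.0]
opening: -0.0001
grasp_force: 5.6
```

```bash
python3 -m crank '[{"gripper":0,"travel":[2,0,0],"twist":[0,0,0]},{"gripper":0,"travel":[2,0,0],"twist":[0,0,0]}]'; python3 - <<'E'
from h import *
w=bot.camera("wrist");cv2.imwrite("pics/raw8.png",w[:,:,::-1])
h=cv2.cvtColor(w,cv2.COLOR_RGB2HSV)
for n,lo,hi in(("or",(8,150,150),(18,255,255)),("ye",(20,150,120),(32,255,255))):
    m=cv2.inRange(h,lo,hi)[170:320,255:390];k,l,s,c=cv2.connectedComponentsWithStats(m);print(n,[(s[i].tolist()[4],(c[i]+[255,170]).round(1).tolist()) for i in range(1,k) if s[i][4]>8])
E
```

```text
time: 14.42
ee_pos: [0.6067, -0.0975, 0.0483]
tcp_rot: [179.9, 0.1, 92.5]
wrist_force: [-4.2, 0.6, 9.8]
opening: 0.0002
grasp_force: 5.5
or [(14, [270.1, 237.1]), (32, [353.8, 238.6]), (18, [384.9, 239.6]), (11, [372.0, 245.0]), (33, [388.2, 266.8])]
ye [(103, [374.5, 240.7]), (104, [271.1, 242.0]), (103, [355.0, 242.0])]
```

The sideways force rose to -1.9 N and then reversed, which fits going over the crest. I'll finish the stroke, lift and look.

```bash
python3 -m crank '[{"gripper":0,"travel":[2,0,0],"twist":[0,0,0]},{"gripper":0,"travel":[2,0,0],"twist":[0,0,0]},{"gripper":0,"travel":[0.5,0,0],"twist":[0,0,0]},{"gripper":0,"travel":[0,0,0],"twist":[0,0,0]}]'
python3 -m crank '[{"gripper":0,"travel":[0,0,-3],"twist":[0,0,0]},{"gripper":0,"travel":[0,0,-20],"twist":[0,0,0]},{"gripper":0,"travel":[-35,0,-40],"twist":[0,0,0]},{"gripper":0,"travel":[0,0,0],"twist":[0,0,0]},{"gripper":0,"travel":[0,0,0],"twist":[0,0,0]}]'
python3 - <<'E'
from h import *
w=bot.camera("wrist")[:,:,::-1];t=bot.camera("top")[:,:,::-1]
cv2.imwrite("pics/w9raw.png",w)
cv2.imwrite("pics/w9.png",np.hstack([cv2.resize(w[110:260,220:370],(500,500)),cv2.resize(t[180:220,330:360],(300,500),interpolation=cv2.INTER_CUBIC)]))
E
```

```text
time: 14.98
ee_pos: [0.6066, -0.0925, 0.0479]
tcp_rot: [179.9, 0.0, 92.5]
wrist_force: [-2.0, 0.8, 7.9]
opening: 0.0002
grasp_force: 4.0
time: 15.6
ee_pos: [0.6074, -0.1276, 0.1089]
tcp_rot: [-180.0, -0.0, 92.5]
wrist_force: [-0.6, 1.0, -0.6]
opening: 0.0004
grasp_force: 0.0
```

View pics/w9.png

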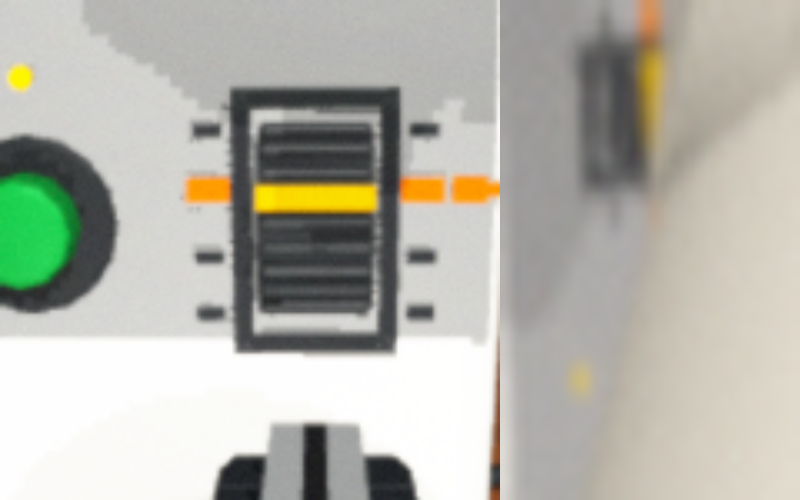

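The stripe at (316,198) lies on the orange mark line at row 190 (stripe raised, hence the slight shift), so the third detent is set. Next is the button.

```bash
python3 -m crank '[{"gripper":0,"travel":[12,-31,0],"twist":[0,0,0]},{"gripper":0,"travel":[13,-32,0],"twist":[0,0,0]},{"gripper":0,"travel":[0,0,25],"twist":[0,0,0]},{"gripper":0,"travel":[0,0,20],"twist":[0,0,0]},{"gripper":0,"travel":[0,0,8],"twist":[0,0,0]},{"gripper":0,"travel":[0,0,0],"twist":[0,0,0]},{"gripper":0,"travel":[0,0,0],"twist":[0,0,0]}]'
```

```text
time: 16.58
ee_pos: [0.544, -0.1054, 0.0572]
tcp_rot: [180.0, 0.0, 92.5]
wrist_force: [0.0, -0.5, 0.6]
opening: 0.0003
grasp_force: 0.0
```

```bash
python3 -m crank '[{"gripper":0,"travel":[0,0,1.5],"twist":[0,0,0]},{"gripper":0,"travel":[0,0,1.5],"twist":[0,0,0]},{"gripper":0,"travel":[0,0,1.5],"twist":[0,0,0]},{"gripper":0,"travel":[0,0,1.5],"twist":[0,0,0]},{"gripper":0,"travel":[0,0,0],"twist":[0,0,0]}]'
```

```text
time: 17.2
ee_pos: [0.5435, -0.1054, 0.0504]
tcp_rot: [-180.0, -0.0, 92.5]
wrist_force: [0.2, -0.2, 0.6]
opening: 0.0002
grasp_force: 0.0
```

```bash
python3 -m crank '[{"gripper":0,"travel":[0,0,1],"twist":[0,0,0]},{"gripper":0,"travel":[0,0,1],"twist":[0,0,0]},{"gripper":0,"travel":[0,0,1],"twist":[0,0,0]},{"gripper":0,"travel":[0,0,0],"twist":[0,0,0]}]'
```

```text
time: 17.7
ee_pos: [0.5436, -0.1054, 0.0477]
tcp_rot: [180.0, 0.0, 92.5]
wrist_force: [-0.2, 0.1, 2.7]
opening: 0.0003
grasp_force: 1.2
```

```bash
python3 -m crank '[{"gripper":0,"travel":[0,0,1],"twist":[0,0,0]},{"gripper":0,"travel":[0,0,1],"twist":[0,0,0]},{"gripper":0,"travel":[0,0,0],"twist":[0,0,0]}]'
```

```text
time: 18.08
ee_pos: [0.5436, -0.1054, 0.0457]
tcp_rot: [180.0, 0.0, 92.5]
wrist_force: [-0.7, -0.3, 3.8]
opening: 0.0
grasp_force: 1.8
```

```bash
python3 -m crank '[{"gripper":0,"travel":[0,0,1],"twist":[0,0,0]},{"gripper":0,"travel":[0,0,0],"twist":[0,0,0]}]'
```

```text
time: 18.32
ee_pos: [0.5437, -0.1054, 0.0446]
tcp_rot: [180.0, 0.0, 92.5]
wrist_force: [-0.7, -0.2, 4.3]
opening: -0.0002
grasp_force: 2.1
```

```bash
python3 -m crank '[{"gripper":0,"travel":[0,0,1],"twist":[0,0,0]},{"gripper":0,"travel":[0,0,1],"twist":[0,0,0]},{"gripper":0,"travel":[0,0,0],"twist":[0,0,0]}]'
```

```text
time: 18.7
ee_pos: [0.5437, -0.1054, 0.0435]
tcp_rot: [180.0, 0.0, 92.5]
wrist_force: [-3.8, 1.1, 12.1]
opening: 0.0001
grasp_force: 5.7
```

```bash
python3 -m crank '[{"gripper":0,"travel":[0,0,0.7],"twist":[0,0,0]},{"gripper":0,"travel":[0,0,0],"twist":[0,0,0]}]'
```

```text
time: 18.95
ee_pos: [0.5438, -0.1055, 0.0435]
tcp_rot: [179.9, 0.0, 92.5]
wrist_force: [-5.5, 2.3, 16.4]
opening: -0.0002
grasp_force: 8.0
```

Hard stop reached after about 6 mm, at over 5 N. Now release, lift clear and check.

```bash
python3 -m crank '[{"gripper":0,"travel":[0,0,-4],"twist":[0,0,0]},{"gripper":0,"travel":[0,0,-6],"twist":[0,0,0]},{"gripper":0,"travel":[0,0,-30],"twist":[0,0,0]},{"gripper":0,"travel":[0,0,-50],"twist":[0,0,0]},{"gripper":0,"travel":[0,0,-55],"twist":[0,0,0]},{"gripper":0,"travel":[0,0,-55],"twist":[0,0,0]},{"gripper":0,"travel":[0,62,0],"twist":[0,0,0]},{"gripper":0,"travel":[0,0,0],"twist":[0,0,0]},{"gripper":0,"travel":[0,0,0],"twist":[0,0,0]}]'
python3 - <<'E'
from h import *
w=bot.camera("wrist");h=cv2.cvtColor(w,cv2.COLOR_RGB2HSV);r=cv2.cvtColor(cv2.imread("pics/w1.png"),cv2.COLOR_BGR2HSV)
for nm,I in(("before",r),("now",h)):
  for n,lo,hi in(("or",(8,150,150),(18,255,255)),("ye",(20,150,120),(32,255,255)),("gr",(50,120,60),(75,255,255))):
    m=cv2.inRange(I,lo,hi)[140:215,240:365];k,l,s,c=cv2.connectedComponentsWithStats(m);print(nm,n,[(int(s[i][4]),(c[i]+[240,140]).round(1).tolist()) for i in range(1,k) if s[i][4]>6])
E
```

```text
time: 20.08
ee_pos: [0.6053, -0.1026, 0.2406]
tcp_rot: [-179.8, -0.0, 92.5]
wrist_force: [-0.7, 0.2, -0.5]
opening: -0.0001
grasp_force: 0.0
before or [(144, [352.2, 160.9]), (329, [358.2, 178.2]), (11, [297.4, 166.5]), (14, [363.6, 210.9])]
before ye [(8, [262.5, 147.0]), (13, [295.8, 167.8]), (17, [334.4, 168.1]), (15, [343.1, 168.1]), (114, [314.4, 181.2])]
before gr [(355, [262.4, 174.6])]
now or [(111, [354.1, 155.6]), (222, [360.8, 176.6]), (8, [352.0, 191.5]), (19, [357.2, 210.8])]
now ye [(12, [260.3, 147.1]), (17, [344.5, 168.0]), (12, [295.5, 168.5]), (133, [315.2, 170.5]), (14, [335.0, 168.5])]
now gr [(387, [260.5, 175.8])]
```

The stripe is at row 170.5 against the orange mark at 168.3. The button is back up, and nothing is being touched.

```bash
python3 -c "
from workcell import bot
print(bot.job_done())"
```

```text
the job is handed in; nothing more can be done
None
```

The wheel was rolled away from the bottle until it clicked in at the orange mark, then the start button was pressed fully down and released; the job was handed in at about 20 s with the arm clear and nothing else moved.

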